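# Roll-test three rollers on the lab plate and reject the lopsided one

### The arm

A 6-joint arm with a two-finger parallel gripper is mounted at the origin on the work surface. World frame = base frame: x ahead of the robot, y to its left, z up, the work surface at z = 0. Lengths are in mm, angles in rad, forces in N, time in s.
With the tool pointing down it reaches from about 325 to 900 mm from the base axis. Payload 6.1 kg.
Tool frame: the origin (TCP) lies midway between the tips of the shut fingers; the grasp point (between the pads) lies 19 mm behind it; z points along the fingers, y is the direction in which the jaws open and shut (so a half turn about z gives the same grasp; the last joint's range is limited). The gripper opens to 85 mm and grips with 20 to 120 N. Pads are 22 mm wide; open, the fingers measure 114 mm over their backs; the gripper's body (76 mm by 85 mm) begins 54 mm behind the grasp point. The pads swing forward as they close: fully open they stand 13 mm farther back than shut.
Start: joints at [-1.46, 0.22, 1.526, -0, 1.395, -0.126], TCP at [146.614, -607.553, 231.3] pointing down, gripper open.
Joint ranges: [-2.98, 2.98], [-0.91, 2.08], [0.09, 2.57], [-1.24, 4.39], [0.2, 2.65], [-2.68, 2.68]. Speed limits (rad/s): [2.57, 2.57, 3.01, 3.14, 3.14, 3.14].

### API

Orientations are given as a unit quaternion [x, y, z, w].
In Python, from station import r gives the robot as it stands.
- The arm moves only by the tool play_rows, never from a script. Its argument "rows" is a list of rows, each an object of numbers: "hand": the finger opening in cm, from 0 to 8.54; "dx", "dy", "dz": the shift along the tool's x, y, z in cm; "ax", "ay", "az": the turn, a rotation vector about the tool's x, y, z in rad. A call has 1 to 20 rows; each row shifts and turns the commanded pose from where the row before left it, along the tool's axes as they then stand; what a row does not reach is not made up. A row lasts 1/8 s, in which the tool goes at most 62.5 mm and 10.7 degrees, less where a joint would pass 70% of its speed; a pose out of reach is approached as far as the arm can. A call with a gripper value outside its range is refused whole. The fingers move at their own pace and stop on an object; "newtons" is the grip in N (left out, the last holds). Time passes only in rows, so rows that do not move let the fingers close. It gives the time, the measured TCP pose, the force and the opening at its end, in the units of the state.
- r.get_obs(): the state, without advancing time (a new reading comes with each control period).
- r.capture(name): name is "scene" or "top" or "wrist"; returns (picture, depth): 400x640x3 uint8, red, green, blue; 400x640 float32, mm along the optical axis (not along the pixel's ray), 0 where there is no reading.
- r.calibration(name): a dict with "intrinsics" (3x3 intrinsics, pixels), "rvec" (rotation vector, rad) and "tvec" (3), from world to camera coordinates, as OpenCV has them. Camera axes: x right, y down, z forward; pixel columns grow to the right and rows downward; lengths in mm; the calibration is good to about 2 mm. A picture is of the moment at which its call begins: read the wrist's pose just before it. calibration takes no time and is no camera call; for the wrist camera it gives the pose at the moment of the call.
- r.sign_off(): hands the job in, once; it reports no verdict.
The state is a dict: "t": time; "joint_pos": joint angles; "joint_velocities": joint speeds; "joint_torque": joint torques, N m; "tool_pos": TCP position; "tcp_rot": TCP orientation; "wrist_force": force on the tool from outside, world axes, zero at the start; "torque": the same for the moment, N m; "width": opening from 0.0 (shut) to 1.0 (fully open).
Only numpy, scipy, OpenCV 4.12 (cv2) and the standard library are available. Lean on these libraries where they do the work, as an engineer would, in place of code of your own. Each camera call takes 0.05 s, during which the arm holds its last target.

### The job

Test the three rollers on the dark plate one after another, the one in the robot's leftmost lane first and the rightmost last: lay the fingertips lightly (about 5 newtons, always under 9) on top of the roller and roll it about an eighth to a quarter of a turn across the plate under them, then lift off. A sound roller stays where it was rolled to, a lopsided one rocks back: put the one that rocks into the yellow tray, leave the two sound ones on the plate as they were rolled, and do not disturb the cup, jar and cap.

Things in the scene. Friction and masses are not known exactly. Their poses are not given: they have to be found in the camera images.
- plate: Dark test plate, 200 (x) by 360 (y) by 12 mm thick, fixed in place on rubber feet that give 0.07 mm per N; 5 mm high stop strips along its near and far edges. Origin: centre of its underside. x: the way rollers roll, away from the robot; y: along the three lanes at y = +115, 0, -115 mm, + is left. Touch down on a roller at 10 mm/s or slower; 3 to 6 N rolls it without slip.
- roller_a_center (a point): Aluminium cylinder, 70 mm long, about 0.2 kg, diameter not known exactly (20 to 26 mm: find its top by touch), lying across the plate, free to roll along plate x; a thin red line along its side is uppermost at the start. This point: its centre; y along the roller, z through the red line. The three look alike. Under a flat tip that slides, it moves half as far as the tip.
- roller_b_center (a point): Aluminium cylinder, 70 mm long, about 0.2 kg, diameter not known exactly (20 to 26 mm: find its top by touch), lying across the plate, free to roll along plate x; a thin red line along its side is uppermost at the start. This point: its centre; y along the roller, z through the red line. Any one lane may hold the one lopsided roller, heavy opposite its red line.
- roller_c_center (a point): Aluminium cylinder, 70 mm long, about 0.2 kg, diameter not known exactly (20 to 26 mm: find its top by touch), lying across the plate, free to roll along plate x; a thin red line along its side is uppermost at the start. This point: its centre; y along the roller, z through the red line. Let go, the lopsided one rocks about its starting place, 2 to 3 swings a second.
- reject_tray: Yellow open tray fixed on the bench, 150 mm (x) by 110 mm (y), 35 mm high, walls and floor 4 to 5 mm thick. Origin: centre of its underside.
- cup: Clear plastic cup, 74 mm wide at the rim, 85 mm high, standing on the bench. Origin: centre of its underside. Bystander.
- jar: Small glass jar with blue cap, 48 mm wide, 70 mm high, standing on the bench. Origin: centre of its underside. Bystander.
- cap: Loose blue screw cap, 32 mm wide, 14 mm high, on the bench. Origin: centre of its underside. Bystander.

How it is judged:
By the outcome, as a careful person would: the job done as asked, in the order asked, and still so for the second after the job is handed in, with the robot touching nothing.
It also fails if it takes over 72 s, if anything falls off the work surface, if the arm or the gripper's body presses on something with over 40 N, if the wrist force passes 120 N, or if a joint passes its speed limit or range.

## Working session

There is one attempt and no reset: what is moved stays moved. The work goes in short steps, Python scripts to look and compute and a tool call to move; the robot and the scene stay as the last step left them, time stands still between calls to the robot, and variables do not carry over. Pictures are saved under pics/ and viewed, and the job is handed in when it is done.

Besides the shell and the picture viewer there is one more tool, called after "Call:" in YAML: its name, and indented under it one key for each argument. play_rows: Moves the arm, as the interface text tells. Its arguments: {"type":"object","properties":{"rows":{"type":"array"},"newtons":{"type":"number"}},"required":["rows"]}

```bash
ls; mkdir -p pics; python3 - <<'E'
from station import r
import cv2,numpy as np
print(r.get_obs())
for n in("scene","top"):
    p,d=r.capture(n); cv2.imwrite(f"pics/{n}0.png",p[:,:,::-1]); c=r.calibration(n); print(n,c)
E
```

```text
pics
{'t': 0.0, 'joint_pos': array([-1.46009908e+00,  2.21226627e-01,  1.52762942e+00,  3.55024709e-06,
        1.39468411e+00, -1.26150373e-01]), 'joint_velocities': array([ 0.00128946, -0.00106094,  0.0002086 ,  0.0013996 , -0.00066834,
        0.00144262]), 'joint_torque': array([ 1.04044509e-03, -4.96894634e+01, -3.89392161e+01, -6.77673802e-05,
        1.08214770e-02,  2.59055859e-06]), 'tool_pos': array([ 146.54876252, -606.9505291 ,  230.18923489]), 'tcp_rot': array([ 9.92995658e-01,  1.18146836e-01,  9.27100564e-06, -9.73711052e-04]), 'wrist_force': array([ 0.26415688, -0.22242   ,  0.42439883]), 'torque': array([0.00675624, 0.04103661, 0.00444435]), 'width': 1.0002915270994885}
scene {'intrinsics': array([[417.45045646,   0.        , 320.99545916],
       [  0.        , 417.45045646, 194.67019096],
       [  0.        ,   0.        ,   1.        ]]), 'rvec': array([ 0.80555228,  2.76046235, -0.79254302]), 'tvec': array([ 516.79300222, -239.44744688, 1311.88120029])}
top {'intrinsics': array([[439.130255  ,   0.        , 321.4097414 ],
       [  0.        , 439.130255  , 198.96095592],
       [  0.        ,   0.        ,   1.        ]]), 'rvec': array([ 2.14921084, -2.17694461,  0.13010072]), 'tvec': array([  -2.75229218,  638.67969333, 1043.22152097])}
```

View pics/scene0.png

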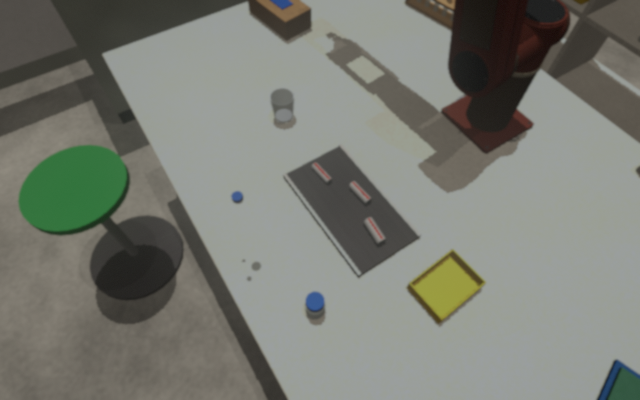

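View pics/top0.png

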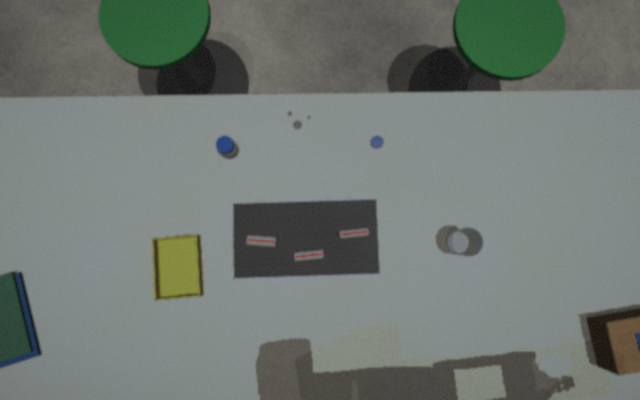

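The top view shows the plate at px (233–379, 200–278). The rollers are at about (261,241), (309,255) and (354,233), with the tray at (178,267). The jar is at (225,145), the cap at (377,142) and the cup at (458,241). Next I'll measure these.

```bash
cat > h.py <<'E'
from station import r
import cv2,numpy as np
def ray(n,uv,z,c=None):
    c=c or r.calibration(n); R,_=cv2.Rodrigues(c["rvec"]); t=c["tvec"]
    u=cv2.undistortPoints(np.float32(uv).reshape(-1,1,2),c["intrinsics"],None).reshape(-1,2)
    d=np.c_[u,np.ones(len(u))]@R; o=-R.T@t
    return o+d*((z-o[2])/d[:,2])[:,None]
def redmask(p):
    p=p.astype(int); return ((p[:,:,0]-np.maximum(p[:,:,1],p[:,:,2]))>25).astype(np.uint8)
def blobs(m,amin):
    cs,_=cv2.findContours(m.astype(np.uint8),cv2.RETR_EXTERNAL,cv2.CHAIN_APPROX_NONE)
    return [c for c in cs if cv2.contourArea(c)>amin]
E
python3 - <<'E'
from h import *
for n in("top","scene"):
    p=cv2.imread(f"pics/{n}0.png")[:,:,::-1]; q=p.astype(int)
    print(n)
    roi=np.zeros(p.shape[:2],np.uint8)
    if n=="top": roi[180:290,140:400]=1
    else: roi[140:330,280:500]=1
    dark=((q.max(2)<95)&(q.max(2)-q.min(2)<30)&(roi>0))
    for c in blobs(dark,1500):
        b=cv2.minAreaRect(cv2.convexHull(c)); P=ray(n,cv2.boxPoints(b),12)
        print("plate px",b); print(P.round(1),P.mean(0).round(1))
    rm=redmask(p)&roi
    lab=cv2.connectedComponentsWithStats(cv2.dilate(rm,np.ones((2,2))))
    for i in range(1,lab[0]):
        ys,xs=np.nonzero((lab[1]==i)&(rm>0))
        if len(xs)<12: continue
        P=ray(n,np.c_[xs,ys],35); m=P.mean(0); w,v=np.linalg.eigh(np.cov(P[:,:2].T)); a=v[:,1]; s=(P-m)[:,:2]@a
        print("red",len(xs),xs.mean().round(1),ys.mean().round(1),m.round(1),"ang",np.degrees(np.arctan2(a[1],a[0])).round(1)%180,"len",np.ptp(s).round(1))
    al=((q.min(2)>105)&(roi>0))
    yel=((q[:,:,0]-q[:,:,2]>60)&(q[:,:,1]-q[:,:,2]>40)&(roi>0))
    for c in blobs(yel,300):
        b=cv2.minAreaRect(c); P=ray(n,cv2.boxPoints(b),35); print("tray",P.round(1),P.mean(0).round(1))
E
```

```text
top
plate px ((304.9911804199219, 238.22608947753906), (73.7035903930664, 144.47320556640625), 88.15238952636719)
[[ 632.4  214.8   12. ]
 [ 639.5 -148.6   12. ]
 [ 456.3 -149.4   12. ]
 [ 449.6  207.    12. ]] [544.4  31.   12. ]
red 69 353.9 232.7 [554.9 -89.2  35. ] ang 95.5 len 64.0
red 66 260.8 240.3 [539.2 138.1  35. ] ang 85.1 len 61.4
red 71 308.1 255.0 [502.3  23.1  35. ] ang 95.3 len 63.5
tray [[548.3 391.   35. ]
 [552.2 295.4  35. ]
 [424.5 286.   35. ]
 [420.7 380.2  35. ]] [486.4 338.2  35. ]
scene
plate px ((352.91082763671875, 205.69813537597656), (128.38189697265625, 67.84210205078125), 53.69550704956055)
[[ 635.1 -141.8   12. ]
 [ 421.5 -181.1   12. ]
 [ 450.7  211.3   12. ]
 [ 633.3  223.9   12. ]] [535.2  28.1  12. ]
red 63 321.3 170.4 [556.6 -87.7  35. ] ang 93.9 len 65.8
red 63 360.4 189.9 [502.4  23.2  35. ] ang 95.4 len 65.4
red 67 375.0 228.2 [538.4 138.1  35. ] ang 84.9 len 65.5
tray [[559.3 300.5  35. ]
 [406.1 283.1  35. ]
 [407.9 395.6  35. ]
 [554.  406.8  35. ]] [481.8 346.5  35. ]
```

Call:
play_rows:
  rows:
    - {"hand": 0,"dx": 3.93,"dy": -4.53,"dz": 0.9}
    - {"hand": 0,"dx": 3.93,"dy": -4.53,"dz": 0.9}
    - {"hand": 0,"dx": 3.93,"dy": -4.53,"dz": 0.9}
    - {"hand": 0,"dx": 3.93,"dy": -4.53,"dz": 0.9}
    - {"hand": 0,"dx": 3.93,"dy": -4.53,"dz": 0.9}
    - {"hand": 0,"dx": 3.93,"dy": -4.53,"dz": 0.9}
    - {"hand": 0,"dx": 3.93,"dy": -4.53,"dz": 0.9}
    - {"hand": 0,"dx": 3.93,"dy": -4.53,"dz": 0.9}
    - {"hand": 0,"dx": 3.93,"dy": -4.53,"dz": 0.9}
    - {"hand": 0,"dx": 3.93,"dy": -4.53,"dz": 0.9}
    - {"hand": 0,"dx": 3.93,"dy": -4.53,"dz": 0.9}
    - {"hand": 0,"dx": 3.93,"dy": -4.53,"dz": 0.9}
    - {"hand": 0,"dx": 3.93,"dy": -4.53,"dz": 0.9}
    - {"hand": 0,"dx": 3.93,"dy": -4.53,"dz": 0.9}
    - {"hand": 0,"az": 0.1625}
    - {"hand": 0,"az": 0.1625}
  newtons: 40

```text
schema error: expected keys hand, dx, dy, dz, ax, ay, az
```

Call:
play_rows:
  rows:
    - {"hand": 0,"dx": 3.93,"dy": -4.53,"dz": 0.9,"ax": 0,"ay": 0,"az": 0}
    - {"hand": 0,"dx": 3.93,"dy": -4.53,"dz": 0.9,"ax": 0,"ay": 0,"az": 0}
    - {"hand": 0,"dx": 3.93,"dy": -4.53,"dz": 0.9,"ax": 0,"ay": 0,"az": 0}
    - {"hand": 0,"dx": 3.93,"dy": -4.53,"dz": 0.9,"ax": 0,"ay": 0,"az": 0}
    - {"hand": 0,"dx": 3.93,"dy": -4.53,"dz": 0.9,"ax": 0,"ay": 0,"az": 0}
    - {"hand": 0,"dx": 3.93,"dy": -4.53,"dz": 0.9,"ax": 0,"ay": 0,"az": 0}
    - {"hand": 0,"dx": 3.93,"dy": -4.53,"dz": 0.9,"ax": 0,"ay": 0,"az": 0}
    - {"hand": 0,"dx": 3.93,"dy": -4.53,"dz": 0.9,"ax": 0,"ay": 0,"az": 0}
    - {"hand": 0,"dx": 3.93,"dy": -4.53,"dz": 0.9,"ax": 0,"ay": 0,"az": 0}
    - {"hand": 0,"dx": 3.93,"dy": -4.53,"dz": 0.9,"ax": 0,"ay": 0,"az": 0}
    - {"hand": 0,"dx": 3.93,"dy": -4.53,"dz": 0.9,"ax": 0,"ay": 0,"az": 0}
    - {"hand": 0,"dx": 3.93,"dy": -4.53,"dz": 0.9,"ax": 0,"ay": 0,"az": 0}
    - {"hand": 0,"dx": 3.93,"dy": -4.53,"dz": 0.9,"ax": 0,"ay": 0,"az": 0}
    - {"hand": 0,"dx": 3.93,"dy": -4.53,"dz": 0.9,"ax": 0,"ay": 0,"az": 0}
    - {"hand": 0,"dx": 0,"dy": 0,"dz": 0,"ax": 0,"ay": 0,"az": 0.1625}
    - {"hand": 0,"dx": 0,"dy": 0,"dz": 0,"ax": 0,"ay": 0,"az": 0.1625}
  newtons: 40

```text
t: 2.1
tool_pos: [532.1, 139.1, 104.1]
tcp_rot: [0.999, -0.046, -0.001, 0.0]
wrist_force: [0.8, 0.0, 0.2]
width: 0.001
```

```bash
python3 - <<'E'
from h import *
for n in("wrist","top"):
    p,d=r.capture(n); c=r.calibration(n); cv2.imwrite(f"pics/{n}1.png",p[:,:,::-1]); np.save(f"pics/{n}1.npy",d)
    R,_=cv2.Rodrigues(c["rvec"]); K=c["intrinsics"]
    v,u=np.mgrid[:400,:640]; X=np.stack([(u-K[0,2])/K[0,0]*d,(v-K[1,2])/K[1,1]*d,d],-1)
    W=(X-c["tvec"])@R; W[d==0]=np.nan; np.save(f"pics/{n}1W.npy",W)
    for nm,(x,y) in dict(A=(538.8,138.1),B=(502.3,23.1),C=(555.7,-88.5)).items():
        s=(abs(W[:,:,0]-x)<3)&(abs(W[:,:,1]-y)<25)&(W[:,:,2]<60); s2=(abs(abs(W[:,:,0]-x)-22)<4)&(abs(W[:,:,1]-y)<25)&(W[:,:,2]<60)
        print(n,nm,s.sum(),np.nanmedian(W[s][:,2]) if s.sum() else 0,s2.sum(),np.nanmedian(W[s2][:,2]) if s2.sum() else 0)
print(r.get_obs()["tool_pos"])
E
```

```text
wrist A 598 38.03073083409829 1415 12.106764587792728
wrist B 555 35.0851752184034 1238 12.084072259471256
wrist C 107 31.439784421033007 770 11.95646722617267
top A 0 0 19 12.108083966312769
top B 63 35.094042848464895 119 12.555328931389012
top C 41 32.464036513224315 135 12.584076690698952
[532.16600698 138.33170346 104.59048184]
```

View pics/wrist1.png

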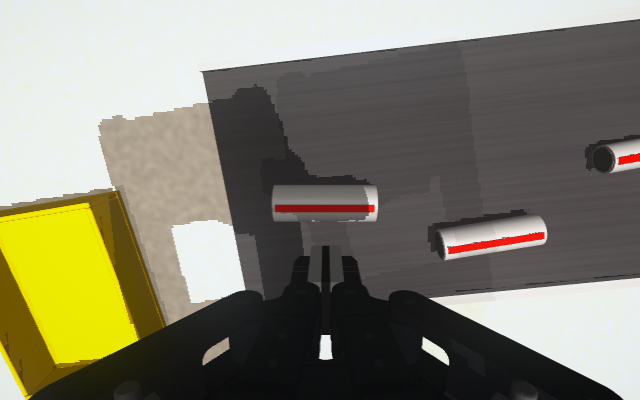

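The wrist picture shows roller A at (325,203), just ahead of the tip at (325,248). Rollers B and C are to the right, at (490,238) and (625,155). The depth gives tops at about 38, 35 and 32 mm. Next I'll refine the poses from the depth.

```bash
cat >> h.py <<'E'
def meas(n="wrist"):
    o=r.get_obs(); c=r.calibration(n); p,d=r.capture(n)
    R,_=cv2.Rodrigues(c["rvec"]); K=c["intrinsics"]
    v,u=np.mgrid[:400,:640]; X=np.stack([(u-K[0,2])/K[0,0]*d,(v-K[1,2])/K[1,1]*d,d],-1)
    W=(X-c["tvec"])@R; W[d==0]=np.nan
    return p,W
def rollers(p,W):
    m=redmask(p)&(np.nan_to_num(W[:,:,2])>20)&(np.nan_to_num(W[:,:,2])<45)&(W[:,:,0]>430)
    nl,lab,st,_=cv2.connectedComponentsWithStats(cv2.dilate(m.astype(np.uint8),np.ones((3,3))))
    for i in range(1,nl):
        P=W[(lab==i)&(m>0)]
        if len(P)<15: continue
        vx,vy,x0,y0=cv2.fitLine(np.float32(P[:,:2]),cv2.DIST_HUBER,0,.01,.01).ravel()
        s=(P[:,:2]-[x0,y0])@[vx,vy]; e=np.array([x0,y0])+np.array([vx,vy])*(s.max()+s.min())/2
        al=(np.degrees(np.arctan2(vy,vx))+180)%180
        print("red n",len(P),"ctr",e.round(1),"z %.1f"%np.median(P[:,2]),"yaw %.1f"%(al-90),"len %.1f"%np.ptp(s))
        # body: points above plate around
        D=W-np.r_[e,0]; a=np.array([vx,vy]); 
        L=D[:,:,0]*a[0]+D[:,:,1]*a[1]; T=D[:,:,0]*a[1]-D[:,:,1]*a[0]; T*=np.sign(a[1])
        b=(abs(L)<40)&(abs(T)<30)&(W[:,:,2]>18)&(W[:,:,2]<42)
        if b.sum()<30: continue
        t=T[b];z=W[:,:,2][b]
        A=np.c_[2*t,2*z,np.ones(len(t))]; q=np.linalg.lstsq(A,t*t+z*z,rcond=None)[0]; rad=np.sqrt(q[2]+q[0]**2+q[1]**2)
        print("   L %.1f..%.1f  T %.1f..%.1f  zmax98 %.1f  circle T0 %.1f zc %.1f r %.1f"%(L[b].min(),L[b].max(),t.min(),t.max(),np.percentile(z,98),q[0],q[1],rad))
E
python3 - <<'E'
from h import *
p=cv2.imread("pics/wrist1.png")[:,:,::-1]; W=np.load("pics/wrist1W.npy"); rollers(p,W)
# plate yaw: side edges
pl=(abs(W[:,:,2]-12)<2)
P=W[pl]; print(P[:,0].min(),P[:,0].max(),P[:,1].max())
t=(W[:,:,1]>270)&(W[:,:,2]>33)&(W[:,:,2]<38); print("tray rim",W[t].min(0),W[t].max(0))
E
```

```text
red n 184 ctr [552.6 -63. ] z 32.3 yaw 2.8 len 16.3
   L -10.3..15.6  T -10.2..10.5  zmax98 33.1  circle T0 0.6 zc 24.9 r 7.5
red n 818 ctr [505.3 291.8] z 31.5 yaw -86.6 len 109.5
   L -40.0..40.0  T -4.3..1.9  zmax98 35.9  circle T0 -5.6 zc 27.4 r 8.0
red n 66 ctr [557.3 330.5] z 34.8 yaw 3.9 len 54.2
   L -39.8..36.8  T -29.9..0.5  zmax98 36.1  circle T0 -12.3 zc 28.1 r 11.8
red n 848 ctr [540.7 137.7] z 38.3 yaw -5.6 len 65.8
   L -35.9..35.4  T -12.0..13.3  zmax98 39.2  circle T0 0.2 zc 26.0 r 12.3
red n 49 ctr [554.1 329.5] z 34.7 yaw 3.7 len 57.6
   L -39.5..36.4  T -30.0..3.7  zmax98 36.1  circle T0 -10.4 zc 28.2 r 12.7
red n 741 ctr [503.2  21.9] z 35.2 yaw 4.2 len 66.6
   L -36.2..35.2  T -10.9..12.0  zmax98 36.1  circle T0 0.7 zc 25.4 r 9.9
red n 701 ctr [460.6 394.7] z 27.5 yaw -86.5 len 61.2
   L -40.0..36.4  T -4.6..2.9  zmax98 35.8  circle T0 -3.5 zc 27.0 r 6.5
406.5248231790142 638.2950867043261 399.1113878596377
tray rim [403.22406501 286.69670773  33.00229519] [559.89991536 397.61791439  37.03599581]
```

Call:
play_rows:
  rows:
    - {"hand": 0,"dx": 0.15,"dy": 0,"dz": 2,"ax": 0,"ay": 0,"az": 0}
    - {"hand": 0,"dx": 0,"dy": 0,"dz": 2.5,"ax": 0,"ay": 0,"az": 0}
    - {"hand": 0,"dx": 0,"dy": 0,"dz": 1.3,"ax": 0,"ay": 0,"az": 0}
    - {"hand": 0,"dx": 0,"dy": 0,"dz": 0.3,"ax": 0,"ay": 0,"az": 0}
    - {"hand": 0,"dx": 0,"dy": 0,"dz": 0.1,"ax": 0,"ay": 0,"az": 0}
    - {"hand": 0,"dx": 0,"dy": 0,"dz": 0.1,"ax": 0,"ay": 0,"az": 0}

```text
t: 2.95
tool_pos: [535.0, 138.0, 43.3]
tcp_rot: [0.999, -0.044, 0.001, -0.0]
wrist_force: [-0.1, -0.6, -0.1]
width: -0.0
```

```bash
python3 -c "
from station import r
for i in range(3):
  o=r.get_obs();print(o['t'],o['tool_pos'],o['wrist_force'],o['tcp_rot'])"
```

```text
2.95 [534.99121127 137.9704338   43.25173885] [-0.10244299 -0.63722354 -0.10210166] [ 9.99035002e-01 -4.39123222e-02  8.66720066e-04 -1.43884400e-04]
2.95 [534.99121127 137.9704338   43.25173885] [-0.10244299 -0.63722354 -0.10210166] [ 9.99035002e-01 -4.39123222e-02  8.66720066e-04 -1.43884400e-04]
2.95 [534.99121127 137.9704338   43.25173885] [-0.10244299 -0.63722354 -0.10210166] [ 9.99035002e-01 -4.39123222e-02  8.66720066e-04 -1.43884400e-04]
```

Call:
play_rows:
  rows:
    - {"hand": 0,"dx": 0,"dy": 0,"dz": 0.1,"ax": 0,"ay": 0,"az": 0}
    - {"hand": 0,"dx": 0,"dy": 0,"dz": 0.1,"ax": 0,"ay": 0,"az": 0}
    - {"hand": 0,"dx": 0,"dy": 0,"dz": 0.05,"ax": 0,"ay": 0,"az": 0}

```text
t: 3.32
tool_pos: [534.2, 137.9, 39.8]
tcp_rot: [0.999, -0.044, 0.0, -0.0]
wrist_force: [-0.8, 0.2, 0.0]
width: 0.002
```

Call:
play_rows:
  rows:
    - {"hand": 0,"dx": 0,"dy": 0,"dz": 0.03,"ax": 0,"ay": 0,"az": 0}

```text
t: 3.45
tool_pos: [534.1, 137.9, 39.5]
tcp_rot: [0.999, -0.044, -0.0, 0.0]
wrist_force: [-0.4, -1.3, 0.3]
width: 0.002
```

Call:
play_rows:
  rows:
    - {"hand": 0,"dx": 0,"dy": 0,"dz": 0.03,"ax": 0,"ay": 0,"az": 0}

```text
t: 3.58
tool_pos: [534.2, 137.9, 39.2]
tcp_rot: [0.999, -0.044, -0.0, 0.0]
wrist_force: [0.0, 0.8, -0.2]
width: -0.001
```

Call:
play_rows:
  rows:
    - {"hand": 0,"dx": 0,"dy": 0,"dz": 0.03,"ax": 0,"ay": 0,"az": 0}

```text
t: 3.7
tool_pos: [534.2, 137.9, 38.9]
tcp_rot: [0.999, -0.044, 0.0, -0.0]
wrist_force: [-0.3, 0.6, 0.1]
width: 0.001
```

Call:
play_rows:
  rows:
    - {"hand": 0,"dx": 0,"dy": 0,"dz": 0.03,"ax": 0,"ay": 0,"az": 0}

```text
t: 3.82
tool_pos: [534.2, 137.9, 38.6]
tcp_rot: [0.999, -0.044, 0.0, -0.0]
wrist_force: [-0.1, 0.7, 0.1]
width: 0.002
```

Call:
play_rows:
  rows:
    - {"hand": 0,"dx": 0,"dy": 0,"dz": 0.03,"ax": 0,"ay": 0,"az": 0}

```text
t: 3.95
tool_pos: [534.2, 137.9, 38.3]
tcp_rot: [0.999, -0.044, -0.0, -0.0]
wrist_force: [0.1, -0.1, 0.4]
width: 0.002
```

Call:
play_rows:
  rows:
    - {"hand": 0,"dx": 0,"dy": 0,"dz": 0.02,"ax": 0,"ay": 0,"az": 0}

```text
t: 4.08
tool_pos: [534.2, 137.9, 38.1]
tcp_rot: [0.999, -0.044, -0.0, 0.0]
wrist_force: [-0.9, -0.8, 0.1]
width: -0.002
```

Call:
play_rows:
  rows:
    - {"hand": 0,"dx": 0,"dy": 0,"dz": 0.03,"ax": 0,"ay": 0,"az": 0}

```text
t: 4.2
tool_pos: [534.3, 137.9, 37.9]
tcp_rot: [0.999, -0.044, 0.0, -0.0]
wrist_force: [-0.4, -0.0, 1.6]
width: -0.001
```

Call:
play_rows:
  rows:
    - {"hand": 0,"dx": 0,"dy": 0,"dz": 0.02,"ax": 0,"ay": 0,"az": 0}

```text
t: 4.32
tool_pos: [534.4, 137.9, 37.8]
tcp_rot: [0.999, -0.044, 0.0, -0.0]
wrist_force: [-0.1, -0.7, 1.7]
width: -0.001
```

Call:
play_rows:
  rows:
    - {"hand": 0,"dx": 0,"dy": 0,"dz": 0.03,"ax": 0,"ay": 0,"az": 0}

```text
t: 4.45
tool_pos: [534.6, 137.9, 37.7]
tcp_rot: [0.999, -0.044, 0.0, -0.0]
wrist_force: [-0.6, -0.7, 3.4]
width: -0.005
```

Call:
play_rows:
  rows:
    - {"hand": 0,"dx": 0,"dy": 0,"dz": 0.025,"ax": 0,"ay": 0,"az": 0}

```text
t: 4.58
tool_pos: [534.7, 137.9, 37.6]
tcp_rot: [0.999, -0.044, 0.001, -0.0]
wrist_force: [0.2, -0.2, 4.9]
width: -0.005
```

Call:
play_rows:
  rows:
    - {"hand": 0,"dx": 0.2,"dy": 0,"dz": 0,"ax": 0,"ay": 0,"az": 0}
    - {"hand": 0,"dx": 0.2,"dy": 0,"dz": 0,"ax": 0,"ay": 0,"az": 0}

```text
t: 4.82
tool_pos: [538.7, 137.5, 37.5]
tcp_rot: [0.999, -0.044, 0.0, 0.0]
wrist_force: [-0.2, -1.0, 5.5]
width: 0.001
```

Call:
play_rows:
  rows:
    - {"hand": 0,"dx": 0.25,"dy": 0,"dz": -0.005,"ax": 0,"ay": 0,"az": 0}
    - {"hand": 0,"dx": 0.25,"dy": 0,"dz": 0,"ax": 0,"ay": 0,"az": 0}
    - {"hand": 0,"dx": 0.25,"dy": 0,"dz": 0,"ax": 0,"ay": 0,"az": 0}

```text
t: 5.2
tool_pos: [546.2, 136.8, 37.5]
tcp_rot: [0.999, -0.044, 0.0, -0.0]
wrist_force: [-1.4, -0.3, 6.0]
width: -0.0
```

Call:
play_rows:
  rows:
    - {"hand": 0,"dx": 0.25,"dy": 0,"dz": 0,"ax": 0,"ay": 0,"az": 0}
    - {"hand": 0,"dx": 0.25,"dy": 0,"dz": 0,"ax": 0,"ay": 0,"az": 0}
    - {"hand": 0,"dx": 0.25,"dy": 0,"dz": 0,"ax": 0,"ay": 0,"az": 0}

```text
t: 5.58
tool_pos: [553.6, 136.1, 37.5]
tcp_rot: [0.999, -0.044, 0.0, 0.0]
wrist_force: [-0.0, -1.1, 5.4]
width: 0.001
```

Call:
play_rows:
  rows:
    - {"hand": 0,"dx": 0.25,"dy": 0,"dz": 0,"ax": 0,"ay": 0,"az": 0}
    - {"hand": 0,"dx": 0.25,"dy": 0,"dz": 0,"ax": 0,"ay": 0,"az": 0}
    - {"hand": 0,"dx": 0.15,"dy": 0,"dz": 0,"ax": 0,"ay": 0,"az": 0}
    - {"hand": 0,"dx": 0,"dy": 0,"dz": 0,"ax": 0,"ay": 0,"az": 0}

```text
t: 6.08
tool_pos: [560.2, 135.5, 37.5]
tcp_rot: [0.999, -0.044, 0.0, 0.0]
wrist_force: [0.6, -0.8, 5.6]
width: -0.001
```

Call:
play_rows:
  rows:
    - {"hand": 0,"dx": 0,"dy": 0,"dz": -0.15,"ax": 0,"ay": 0,"az": 0}
    - {"hand": 0,"dx": 0,"dy": 0,"dz": -0.8,"ax": 0,"ay": 0,"az": 0}
    - {"hand": 0,"dx": 0,"dy": 0,"dz": -2.5,"ax": 0,"ay": 0,"az": 0}
    - {"hand": 0,"dx": 0,"dy": 0,"dz": -2.5,"ax": 0,"ay": 0,"az": 0}

```text
t: 6.58
tool_pos: [558.9, 135.7, 96.9]
tcp_rot: [0.999, -0.044, -0.001, 0.0]
wrist_force: [0.3, -0.7, -0.5]
width: 0.003
```

```bash
python3 - <<'E'
from h import *
p,W=meas(); cv2.imwrite("pics/w2.png",p[:,:,::-1]); rollers(p,W); print(r.get_obs()['t'])
E
```

```text
red n 197 ctr [554.2 -63.5] z 32.0 yaw 5.2 len 16.1
   L -11.2..17.6  T -10.1..10.2  zmax98 32.8  circle T0 0.7 zc 24.5 r 7.6
red n 726 ctr [564.4 136.1] z 32.4 yaw -5.7 len 66.3
   L -35.9..35.5  T -22.9..2.5  zmax98 38.7  circle T0 -10.7 zc 25.4 r 12.5
red n 1486 ctr [516.5 292.6] z 28.6 yaw -85.5 len 85.4
   L -40.0..40.0  T -29.4..1.5  zmax98 35.8  circle T0 -11.5 zc 26.9 r 12.6
red n 727 ctr [504.   22.3] z 35.1 yaw 4.6 len 66.5
   L -36.0..35.3  T -10.3..12.0  zmax98 36.0  circle T0 0.7 zc 25.1 r 10.0
red n 565 ctr [457.9 394.6] z 27.3 yaw -86.1 len 55.9
   L -34.4..34.4  T -4.4..2.4  zmax98 35.4  circle T0 -2.2 zc 26.4 r 5.6
6.625
```

View pics/w2.png

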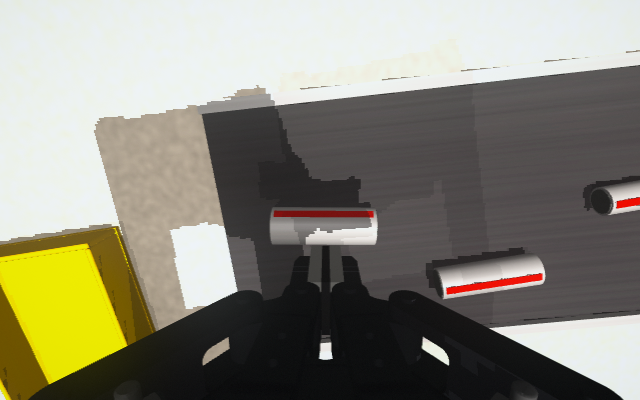

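Roller A's axis moved to about x=553.7, which is 13 mm. The red line, at px (325,213), is turned away by about 58°. I'll check it again once the arm is at B.

Call:
play_rows:
  rows:
    - {"hand": 0,"dx": -1.73,"dy": 3.97,"dz": 0,"ax": 0,"ay": 0,"az": 0}
    - {"hand": 0,"dx": -1.73,"dy": 3.97,"dz": 0,"ax": 0,"ay": 0,"az": 0}
    - {"hand": 0,"dx": -1.73,"dy": 3.97,"dz": 0,"ax": 0,"ay": 0,"az": 0}
    - {"hand": 0,"dx": 0,"dy": 0,"dz": 0,"ax": 0,"ay": 0,"az": -0.165}

```text
t: 7.12
tool_pos: [495.7, 19.7, 96.0]
tcp_rot: [0.999, 0.039, -0.001, 0.0]
wrist_force: [0.4, 0.5, 0.2]
width: -0.001
```

```bash
python3 - <<'E'
from h import *
p,W=meas(); cv2.imwrite("pics/w3.png",p[:,:,::-1]); rollers(p,W); o=r.get_obs();print(o['t'],o['tool_pos'],o['tcp_rot'])
E
```

```text
red n 749 ctr [564.4 135.7] z 32.5 yaw -5.3 len 67.0
   L -36.3..35.8  T -24.0..2.1  zmax98 38.6  circle T0 -10.6 zc 27.3 r 11.0
red n 965 ctr [556.5 -89.7] z 32.0 yaw 5.1 len 67.7
   L -36.5..35.8  T -10.0..10.1  zmax98 33.0  circle T0 0.2 zc 23.8 r 8.4
red n 835 ctr [504.   22.4] z 35.1 yaw 4.6 len 66.5
   L -35.6..35.9  T -10.7..11.7  zmax98 36.0  circle T0 0.1 zc 24.3 r 10.8
7.175 [496.45960552  20.47578943  96.28995398] [ 9.99075468e-01  4.29895714e-02 -3.20250186e-04 -6.26857499e-05]
```

View pics/w3.png

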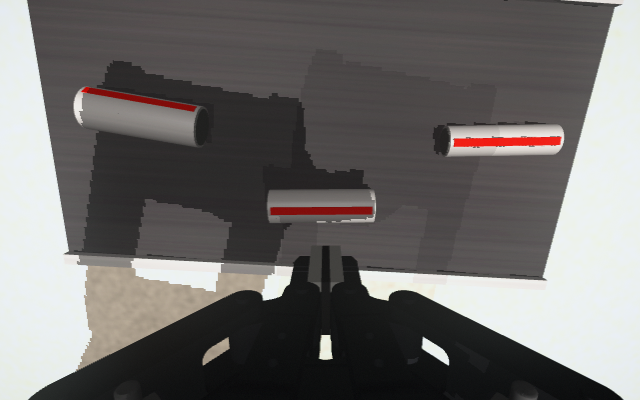

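Roller A sits at the same place as in the previous picture, so it's sound. B is at (322,205) and C at (505,140). Next is B, with its top near 35 mm.

Call:
play_rows:
  rows:
    - {"hand": 0,"dx": 0.1,"dy": 0,"dz": 2,"ax": 0,"ay": 0,"az": 0}
    - {"hand": 0,"dx": 0,"dy": 0,"dz": 2.5,"ax": 0,"ay": 0,"az": 0}
    - {"hand": 0,"dx": 0,"dy": 0,"dz": 1.0,"ax": 0,"ay": 0,"az": 0}
    - {"hand": 0,"dx": 0,"dy": 0,"dz": 0.3,"ax": 0,"ay": 0,"az": 0}
    - {"hand": 0,"dx": 0,"dy": 0,"dz": 0.1,"ax": 0,"ay": 0,"az": 0}
    - {"hand": 0,"dx": 0,"dy": 0,"dz": 0.1,"ax": 0,"ay": 0,"az": 0}

```text
t: 7.92
tool_pos: [499.1, 21.6, 37.4]
tcp_rot: [0.999, 0.038, 0.001, 0.0]
wrist_force: [-0.7, 0.6, 0.3]
width: 0.0
```

Call:
play_rows:
  rows:
    - {"hand": 0,"dx": 0,"dy": 0,"dz": 0.03,"ax": 0,"ay": 0,"az": 0}

```text
t: 8.05
tool_pos: [498.8, 21.6, 36.8]
tcp_rot: [0.999, 0.038, 0.0, 0.0]
wrist_force: [0.7, 0.3, 0.3]
width: 0.002
```

Call:
play_rows:
  rows:
    - {"hand": 0,"dx": 0,"dy": 0,"dz": 0.1,"ax": 0,"ay": 0,"az": 0}

```text
t: 8.18
tool_pos: [498.7, 21.6, 35.7]
tcp_rot: [0.999, 0.038, 0.0, 0.0]
wrist_force: [-0.2, 0.2, -0.1]
width: 0.004
```

Call:
play_rows:
  rows:
    - {"hand": 0,"dx": 0,"dy": 0,"dz": 0.03,"ax": 0,"ay": 0,"az": 0}

```text
t: 8.3
tool_pos: [498.4, 21.6, 35.1]
tcp_rot: [0.999, 0.038, 0.0, 0.0]
wrist_force: [-0.2, 0.1, 0.4]
width: -0.001
```

Call:
play_rows:
  rows:
    - {"hand": 0,"dx": 0,"dy": 0,"dz": 0.03,"ax": 0,"ay": 0,"az": 0}

```text
t: 8.43
tool_pos: [498.5, 21.6, 34.8]
tcp_rot: [0.999, 0.038, 0.0, 0.0]
wrist_force: [-0.3, 0.1, 0.4]
width: 0.0
```

Call:
play_rows:
  rows:
    - {"hand": 0,"dx": 0,"dy": 0,"dz": 0.03,"ax": 0,"ay": 0,"az": 0}

```text
t: 8.55
tool_pos: [498.8, 21.6, 34.7]
tcp_rot: [0.999, 0.038, 0.0, 0.0]
wrist_force: [0.1, 0.6, 2.8]
width: -0.0
```

Call:
play_rows:
  rows:
    - {"hand": 0,"dx": 0,"dy": 0,"dz": 0.03,"ax": 0,"ay": 0,"az": 0}

```text
t: 8.68
tool_pos: [498.9, 21.7, 34.6]
tcp_rot: [0.999, 0.038, 0.001, 0.0]
wrist_force: [-1.3, 0.1, 5.2]
width: -0.002
```

Call:
play_rows:
  rows:
    - {"hand": 0,"dx": 0.2,"dy": 0,"dz": -0.005,"ax": 0,"ay": 0,"az": 0}
    - {"hand": 0,"dx": 0.25,"dy": 0,"dz": 0,"ax": 0,"ay": 0,"az": 0}
    - {"hand": 0,"dx": 0.25,"dy": 0,"dz": 0,"ax": 0,"ay": 0,"az": 0}

```text
t: 9.05
tool_pos: [505.9, 22.2, 34.5]
tcp_rot: [0.999, 0.038, 0.0, -0.0]
wrist_force: [-0.7, 0.2, 6.0]
width: -0.0
```

Call:
play_rows:
  rows:
    - {"hand": 0,"dx": 0.25,"dy": 0,"dz": 0,"ax": 0,"ay": 0,"az": 0}
    - {"hand": 0,"dx": 0.25,"dy": 0,"dz": 0,"ax": 0,"ay": 0,"az": 0}
    - {"hand": 0,"dx": 0.25,"dy": 0,"dz": 0,"ax": 0,"ay": 0,"az": 0}

```text
t: 9.43
tool_pos: [513.4, 22.9, 34.5]
tcp_rot: [0.999, 0.038, 0.0, -0.0]
wrist_force: [-0.9, 2.0, 6.5]
width: 0.001
```

Call:
play_rows:
  rows:
    - {"hand": 0,"dx": 0.25,"dy": 0,"dz": 0,"ax": 0,"ay": 0,"az": 0}
    - {"hand": 0,"dx": 0.25,"dy": 0,"dz": 0,"ax": 0,"ay": 0,"az": 0}
    - {"hand": 0,"dx": 0.25,"dy": 0,"dz": 0,"ax": 0,"ay": 0,"az": 0}
    - {"hand": 0,"dx": 0.2,"dy": 0,"dz": 0,"ax": 0,"ay": 0,"az": 0}
    - {"hand": 0,"dx": 0,"dy": 0,"dz": 0,"ax": 0,"ay": 0,"az": 0}

```text
t: 10.05
tool_pos: [523.0, 23.6, 34.5]
tcp_rot: [0.999, 0.038, 0.0, -0.0]
wrist_force: [-0.3, 1.5, 5.6]
width: 0.003
```

Call:
play_rows:
  rows:
    - {"hand": 0,"dx": 0,"dy": 0,"dz": -0.15,"ax": 0,"ay": 0,"az": 0}
    - {"hand": 0,"dx": 0,"dy": 0,"dz": -0.8,"ax": 0,"ay": 0,"az": 0}
    - {"hand": 0,"dx": 0,"dy": 0,"dz": -2.5,"ax": 0,"ay": 0,"az": 0}
    - {"hand": 0,"dx": 0,"dy": 0,"dz": -2.5,"ax": 0,"ay": 0,"az": 0}

```text
t: 10.55
tool_pos: [521.8, 23.4, 94.1]
tcp_rot: [0.999, 0.038, -0.001, -0.0]
wrist_force: [0.6, -0.1, 0.7]
width: -0.001
```

```bash
python3 - <<'E'
from h import *
p,W=meas(); cv2.imwrite("pics/w4.png",p[:,:,::-1]); rollers(p,W); o=r.get_obs();print(o['t'],o['tool_pos'],o['tcp_rot'])
E
```

```text
red n 772 ctr [564.4 135.9] z 32.4 yaw -5.4 len 66.4
   L -36.2..36.0  T -23.8..2.3  zmax98 38.7  circle T0 -10.3 zc 27.2 r 11.0
red n 909 ctr [556.6 -89.5] z 32.0 yaw 5.4 len 66.9
   L -36.2..35.6  T -10.0..10.1  zmax98 33.0  circle T0 0.2 zc 23.7 r 8.5
red n 824 ctr [511.3  22.8] z 34.6 yaw 4.6 len 66.4
   L -35.7..35.6  T -14.3..8.2  zmax98 35.8  circle T0 -3.4 zc 24.4 r 10.7
10.6 [524.29954836  23.25249281  97.88565349] [9.99258943e-01 3.84266654e-02 2.19069940e-03 3.95242504e-04]
```

View pics/w4.png

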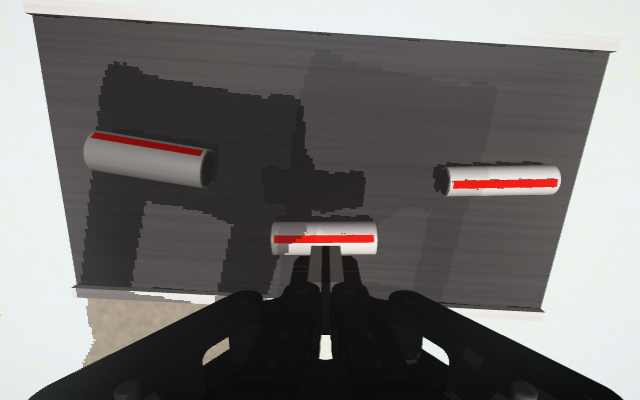

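B's axis is now at about x≈508, but it was rolled to ≈516. The red line at (324,239) is nearly back on top, so B is rocking. I'll confirm this while testing C.

Call:
play_rows:
  rows:
    - {"hand": 0,"dx": 0.66,"dy": 3.84,"dz": 0,"ax": 0,"ay": 0,"az": 0}
    - {"hand": 0,"dx": 0.66,"dy": 3.84,"dz": 0,"ax": 0,"ay": 0,"az": 0}
    - {"hand": 0,"dx": 0.66,"dy": 3.84,"dz": 0,"ax": 0,"ay": 0,"az": -0.013}
    - {"hand": 0,"dx": 0,"dy": 0,"dz": 0,"ax": 0,"ay": 0,"az": 0}

```text
t: 11.1
tool_pos: [551.3, -92.3, 93.6]
tcp_rot: [0.999, 0.043, 0.0, 0.0]
wrist_force: [1.0, 0.3, -0.2]
width: 0.001
```

```bash
python3 - <<'E'
from h import *
p,W=meas(); cv2.imwrite("pics/w5.png",p[:,:,::-1]); rollers(p,W); o=r.get_obs();print(o['t'],o['tool_pos'],o['tcp_rot'])
E
```

```text
red n 149 ctr [562.3 109. ] z 32.2 yaw -9.6 len 15.0
   L -11.6..13.9  T -23.9..2.8  zmax98 38.3  circle T0 -9.6 zc 28.1 r 9.6
red n 826 ctr [556.7 -89.4] z 32.1 yaw 5.2 len 66.2
   L -35.7..35.6  T -9.7..10.2  zmax98 33.1  circle T0 0.1 zc 23.0 r 9.2
red n 710 ctr [502.7  22.6] z 35.2 yaw 4.6 len 66.7
   L -35.3..36.5  T -11.2..12.9  zmax98 36.0  circle T0 1.5 zc 25.7 r 9.6
11.15 [550.67482981 -90.81894043  93.24188564] [ 9.99044867e-01  4.36948864e-02 -3.02840706e-04 -1.37757474e-04]
```

View pics/w5.png

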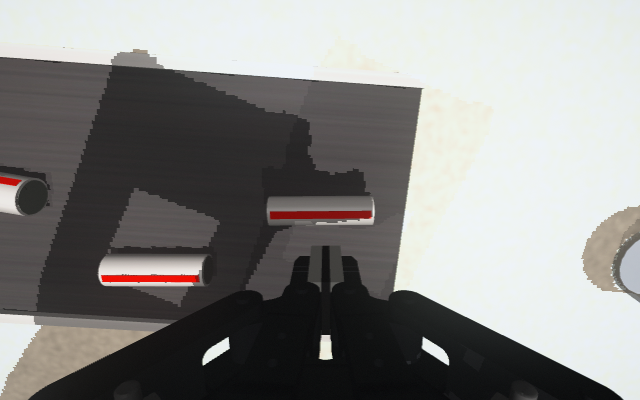

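B is now at (155,275), x≈503, so it's rocking about its start. C is at (320,210). Descending onto C.

Call:
play_rows:
  rows:
    - {"hand": 0,"dx": 0,"dy": 0,"dz": 2,"ax": 0,"ay": 0,"az": 0}
    - {"hand": 0,"dx": 0,"dy": 0,"dz": 2.5,"ax": 0,"ay": 0,"az": 0}
    - {"hand": 0,"dx": 0,"dy": 0,"dz": 1.0,"ax": 0,"ay": 0,"az": 0}
    - {"hand": 0,"dx": 0,"dy": 0,"dz": 0.25,"ax": 0,"ay": 0,"az": 0}
    - {"hand": 0,"dx": 0,"dy": 0,"dz": 0.1,"ax": 0,"ay": 0,"az": 0}
    - {"hand": 0,"dx": 0,"dy": 0,"dz": 0.05,"ax": 0,"ay": 0,"az": 0}
    - {"hand": 0,"dx": 0,"dy": 0,"dz": 0,"ax": 0,"ay": 0,"az": 0}

```text
t: 12.02
tool_pos: [551.3, -90.0, 35.3]
tcp_rot: [0.999, 0.045, 0.001, 0.0]
wrist_force: [-1.0, 0.1, -0.3]
width: 0.002
```

Call:
play_rows:
  rows:
    - {"hand": 0,"dx": 0,"dy": 0,"dz": 0.03,"ax": 0,"ay": 0,"az": 0}

```text
t: 12.15
tool_pos: [551.2, -90.0, 34.7]
tcp_rot: [0.999, 0.045, 0.0, 0.0]
wrist_force: [0.1, 0.6, -0.2]
width: -0.001
```

Call:
play_rows:
  rows:
    - {"hand": 0,"dx": 0,"dy": 0,"dz": 0.1,"ax": 0,"ay": 0,"az": 0}
    - {"hand": 0,"dx": 0,"dy": 0,"dz": 0.05,"ax": 0,"ay": 0,"az": 0}

```text
t: 12.4
tool_pos: [550.8, -89.8, 32.8]
tcp_rot: [0.999, 0.045, -0.0, -0.0]
wrist_force: [0.1, -0.3, -0.6]
width: -0.002
```

Call:
play_rows:
  rows:
    - {"hand": 0,"dx": 0,"dy": 0,"dz": 0.03,"ax": 0,"ay": 0,"az": 0}

```text
t: 12.52
tool_pos: [550.8, -89.8, 32.5]
tcp_rot: [0.999, 0.045, -0.0, -0.0]
wrist_force: [0.1, 0.0, -0.5]
width: -0.003
```

Call:
play_rows:
  rows:
    - {"hand": 0,"dx": 0,"dy": 0,"dz": 0.03,"ax": 0,"ay": 0,"az": 0}

```text
t: 12.65
tool_pos: [550.9, -89.8, 32.2]
tcp_rot: [0.999, 0.045, -0.0, -0.0]
wrist_force: [0.2, 0.1, 0.1]
width: -0.0
```

Call:
play_rows:
  rows:
    - {"hand": 0,"dx": 0,"dy": 0,"dz": 0.03,"ax": 0,"ay": 0,"az": 0}

```text
t: 12.78
tool_pos: [550.9, -89.8, 31.9]
tcp_rot: [0.999, 0.045, -0.0, -0.0]
wrist_force: [-0.2, -0.0, 1.1]
width: 0.001
```

Call:
play_rows:
  rows:
    - {"hand": 0,"dx": 0,"dy": 0,"dz": 0.03,"ax": 0,"ay": 0,"az": 0}

```text
t: 12.9
tool_pos: [551.1, -89.8, 31.8]
tcp_rot: [0.999, 0.045, 0.0, 0.0]
wrist_force: [0.2, 0.8, 2.8]
width: -0.001
```

Call:
play_rows:
  rows:
    - {"hand": 0,"dx": 0,"dy": 0,"dz": 0.025,"ax": 0,"ay": 0,"az": 0}

```text
t: 13.02
tool_pos: [551.2, -89.9, 31.7]
tcp_rot: [0.999, 0.045, 0.0, 0.0]
wrist_force: [0.4, -0.3, 3.5]
width: -0.0
```

Call:
play_rows:
  rows:
    - {"hand": 0,"dx": 0.2,"dy": 0,"dz": 0,"ax": 0,"ay": 0,"az": 0}
    - {"hand": 0,"dx": 0.25,"dy": 0,"dz": 0,"ax": 0,"ay": 0,"az": 0}
    - {"hand": 0,"dx": 0.25,"dy": 0,"dz": 0,"ax": 0,"ay": 0,"az": 0}

```text
t: 13.4
tool_pos: [558.3, -89.2, 31.7]
tcp_rot: [0.999, 0.045, 0.0, 0.0]
wrist_force: [0.7, 0.5, 3.3]
width: -0.003
```

Call:
play_rows:
  rows:
    - {"hand": 0,"dx": 0.25,"dy": 0,"dz": 0.02,"ax": 0,"ay": 0,"az": 0}
    - {"hand": 0,"dx": 0.25,"dy": 0,"dz": 0,"ax": 0,"ay": 0,"az": 0}
    - {"hand": 0,"dx": 0.25,"dy": 0,"dz": 0,"ax": 0,"ay": 0,"az": 0}

```text
t: 13.78
tool_pos: [565.8, -88.5, 31.5]
tcp_rot: [0.999, 0.045, 0.0, 0.0]
wrist_force: [-0.2, -0.1, 4.8]
width: 0.003
```

Call:
play_rows:
  rows:
    - {"hand": 0,"dx": 0.25,"dy": 0,"dz": 0,"ax": 0,"ay": 0,"az": 0}
    - {"hand": 0,"dx": 0.25,"dy": 0,"dz": 0,"ax": 0,"ay": 0,"az": 0}
    - {"hand": 0,"dx": 0.25,"dy": 0,"dz": 0,"ax": 0,"ay": 0,"az": 0}
    - {"hand": 0,"dx": 0,"dy": 0,"dz": 0,"ax": 0,"ay": 0,"az": 0}

```text
t: 14.28
tool_pos: [573.4, -87.8, 31.5]
tcp_rot: [0.999, 0.045, 0.0, 0.0]
wrist_force: [-0.2, 1.1, 4.4]
width: -0.001
```

Call:
play_rows:
  rows:
    - {"hand": 0,"dx": 0,"dy": 0,"dz": -0.15,"ax": 0,"ay": 0,"az": 0}
    - {"hand": 0,"dx": 0,"dy": 0,"dz": -0.8,"ax": 0,"ay": 0,"az": 0}
    - {"hand": 0,"dx": 0,"dy": 0,"dz": -2.5,"ax": 0,"ay": 0,"az": 0}
    - {"hand": 0,"dx": 0,"dy": 0,"dz": -2.5,"ax": 0,"ay": 0,"az": 0}
    - {"hand": 0,"dx": 0,"dy": 0,"dz": -2,"ax": 0,"ay": 0,"az": 0}

```text
t: 14.9
tool_pos: [572.8, -88.0, 111.9]
tcp_rot: [0.999, 0.045, 0.0, 0.0]
wrist_force: [0.0, -0.8, 0.9]
width: 0.005
```

```bash
python3 - <<'E'
from h import *
p,W=meas(); cv2.imwrite("pics/w6.png",p[:,:,::-1]); rollers(p,W); o=r.get_obs();print(o['t'],o['tool_pos'],o['tcp_rot'],o['joint_pos'])
E
```

```text
red n 391 ctr [563.3 121.6] z 32.4 yaw -5.8 len 38.0
   L -22.8..26.8  T -23.8..2.7  zmax98 38.6  circle T0 -9.6 zc 28.0 r 10.1
red n 561 ctr [576.4 -87.6] z 27.0 yaw 5.3 len 66.6
   L -35.7..35.6  T -17.7..1.6  zmax98 32.7  circle T0 -8.5 zc 22.5 r 9.5
red n 612 ctr [502.7  22.9] z 35.2 yaw 4.8 len 67.6
   L -34.6..36.7  T -11.0..12.9  zmax98 36.0  circle T0 1.5 zc 25.4 r 9.8
14.95 [574.53099705 -88.44935092 114.81955034] [9.98989187e-01 4.48936530e-02 2.12383883e-03 8.07791780e-04] [-2.88301363e-01  2.24290582e-01  1.75090337e+00 -1.49745777e-04
  1.16185624e+00  1.19273647e+00]
```

View pics/w6.png

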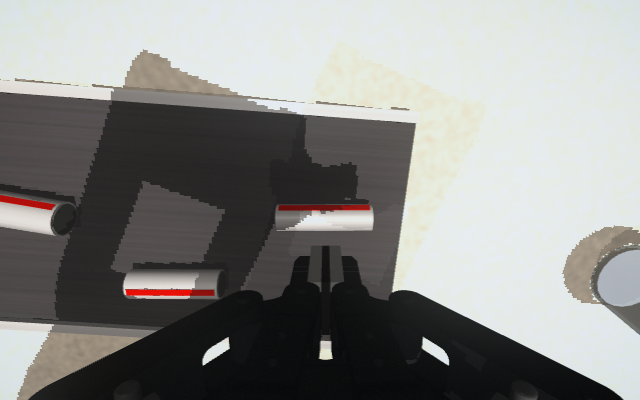

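C's axis moved about 11 mm to x≈567.6, with its red line at (323,207), and it stayed there. B has come back to its start at (174,285). Now I'll go over B, turn 90° and open the fingers.

Call:
play_rows:
  rows:
    - {"hand": 5,"dx": -1.96,"dy": -3.88,"dz": 0,"ax": 0,"ay": 0,"az": 0}
    - {"hand": 5,"dx": -1.96,"dy": -3.88,"dz": 0,"ax": 0,"ay": 0,"az": 0}
    - {"hand": 5,"dx": -1.96,"dy": -3.88,"dz": 0,"ax": 0,"ay": 0,"az": 0}
    - {"hand": 5,"dx": 0,"dy": 0,"dz": 0,"ax": 0,"ay": 0,"az": -0.1737}
    - {"hand": 5,"dx": 0,"dy": 0,"dz": 0,"ax": 0,"ay": 0,"az": -0.1737}
    - {"hand": 5,"dx": 0,"dy": 0,"dz": 0,"ax": 0,"ay": 0,"az": -0.1737}
    - {"hand": 5,"dx": 0,"dy": 0,"dz": 0,"ax": 0,"ay": 0,"az": -0.1737}
    - {"hand": 5,"dx": 0,"dy": 0,"dz": 0,"ax": 0,"ay": 0,"az": -0.1737}
    - {"hand": 5,"dx": 0,"dy": 0,"dz": 0,"ax": 0,"ay": 0,"az": -0.1737}
    - {"hand": 5,"dx": 0,"dy": 0,"dz": 0,"ax": 0,"ay": 0,"az": -0.1737}
    - {"hand": 5,"dx": 0,"dy": 0,"dz": 0,"ax": 0,"ay": 0,"az": -0.1737}
    - {"hand": 5,"dx": 0,"dy": 0,"dz": 0,"ax": 0,"ay": 0,"az": -0.1737}
    - {"hand": 5,"dx": 0,"dy": 0,"dz": 0,"ax": 0,"ay": 0,"az": 0}

```text
t: 16.58
tool_pos: [503.5, 22.8, 110.3]
tcp_rot: [0.678, 0.735, -0.0, -0.0]
wrist_force: [0.5, -0.6, 0.1]
width: 0.583
```

```bash
python3 - <<'E'
from h import *
p,W=meas(); cv2.imwrite("pics/w7.png",p[:,:,::-1]); rollers(p,W); o=r.get_obs();print(o['t'],o['tool_pos'],o['tcp_rot'],o['width'])
E
```

```text
red n 397 ctr [563.7 132.4] z 33.0 yaw -5.6 len 59.1
   L -32.2..29.5  T -23.7..2.3  zmax98 38.7  circle T0 -10.6 zc 25.8 r 12.1
red n 790 ctr [502.3  22.1] z 34.9 yaw 4.4 len 66.7
   L -36.0..35.1  T -10.7..12.6  zmax98 35.9  circle T0 1.0 zc 25.0 r 10.1
16.625 [503.49610388  22.75854182 110.37286413] [ 6.78772718e-01  7.34348353e-01 -2.01800439e-04 -2.30797654e-04] 0.5810491585388067
```

View pics/w7.png

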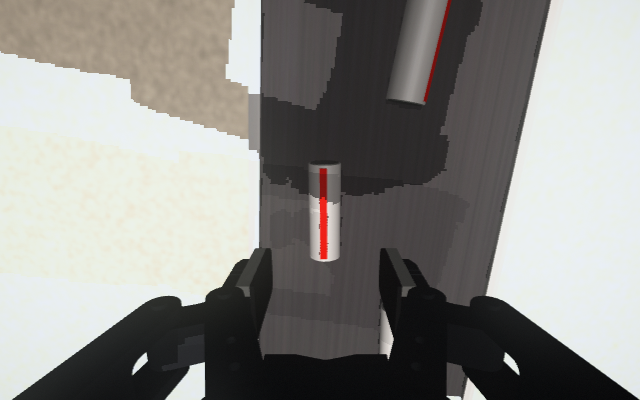

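B at (324,212) is centred between the open jaws and lined up with them. Descending to grip.

Call:
play_rows:
  rows:
    - {"hand": 5,"dx": 0,"dy": 0,"dz": 3,"ax": 0,"ay": 0,"az": 0}
    - {"hand": 5,"dx": 0,"dy": 0,"dz": 3,"ax": 0,"ay": 0,"az": 0}
    - {"hand": 5,"dx": 0,"dy": 0,"dz": 2.2,"ax": 0,"ay": 0,"az": 0}
    - {"hand": 5,"dx": 0,"dy": 0,"dz": 0.9,"ax": 0,"ay": 0,"az": 0}
    - {"hand": 5,"dx": 0,"dy": 0,"dz": 0.4,"ax": 0,"ay": 0,"az": 0}
    - {"hand": 5,"dx": 0,"dy": 0,"dz": 0,"ax": 0,"ay": 0,"az": 0}
    - {"hand": 5,"dx": 0,"dy": 0,"dz": 0,"ax": 0,"ay": 0,"az": 0}

```text
t: 17.5
tool_pos: [504.6, 22.7, 16.6]
tcp_rot: [0.678, 0.735, 0.0, 0.001]
wrist_force: [-0.2, 0.1, 0.5]
width: 0.586
```

Call:
play_rows:
  rows:
    - {"hand": 0.5,"dx": 0,"dy": 0,"dz": 0,"ax": 0,"ay": 0,"az": 0}
    - {"hand": 0.5,"dx": 0,"dy": 0,"dz": 0,"ax": 0,"ay": 0,"az": 0}
    - {"hand": 0.5,"dx": 0,"dy": 0,"dz": 0,"ax": 0,"ay": 0,"az": 0}
    - {"hand": 0.5,"dx": 0,"dy": 0,"dz": 0,"ax": 0,"ay": 0,"az": 0}
    - {"hand": 0.5,"dx": 0,"dy": 0,"dz": 0,"ax": 0,"ay": 0,"az": 0}
  newtons: 35

```text
t: 18.12
tool_pos: [504.2, 22.8, 16.1]
tcp_rot: [0.677, 0.736, 0.0, 0.0]
wrist_force: [-1.6, -0.5, 5.2]
width: 0.255
```

Call:
play_rows:
  rows:
    - {"hand": 0.5,"dx": 0,"dy": 0,"dz": -0.5,"ax": 0,"ay": 0,"az": 0}
    - {"hand": 0.5,"dx": 0,"dy": 0,"dz": -1.5,"ax": 0,"ay": 0,"az": 0}
    - {"hand": 0.5,"dx": 0,"dy": 0,"dz": -2.5,"ax": 0,"ay": 0,"az": 0}
    - {"hand": 0.5,"dx": 0,"dy": 0,"dz": -2.5,"ax": 0,"ay": 0,"az": 0}
    - {"hand": 0.5,"dx": 0,"dy": 0,"dz": -2,"ax": 0,"ay": 0,"az": 0}

```text
t: 18.75
tool_pos: [504.0, 22.8, 107.4]
tcp_rot: [0.677, 0.736, 0.0, 0.0]
wrist_force: [0.2, -0.8, -2.4]
width: 0.256
```

```bash
python3 - <<'E'
from h import *
p,W=meas(); cv2.imwrite("pics/w8.png",p[:,:,::-1]); o=r.get_obs();print(o['t'],o['tool_pos'],o['tcp_rot'],o['width'],o['wrist_force'])
# tray from first wrist cloud
W1=np.load("pics/wrist1W.npy")
for W_ in (W1,W):
    m=(W_[:,:,1]>270)&(W_[:,:,1]<430)&(W_[:,:,2]>3)&(W_[:,:,2]<37.5)&(W_[:,:,0]>380)&(W_[:,:,0]<600)
    P=np.float32(W_[m][:,:2])
    if len(P)>50: print(cv2.minAreaRect(P),cv2.boxPoints(cv2.minAreaRect(P)).round())
E
```

```text
18.8 [505.76999358  22.63952224 110.07797103] [0.67737961 0.73562943 0.00149244 0.00199392] 0.25111361791978976 [ 2.86779098  0.17991917 -0.25828507]
((481.70404052734375, 344.5478515625), (150.3538360595703, 112.06969451904297), 3.612926721572876) [[403. 396.]
 [410. 284.]
 [560. 293.]
 [553. 405.]]
```

View pics/w8.png

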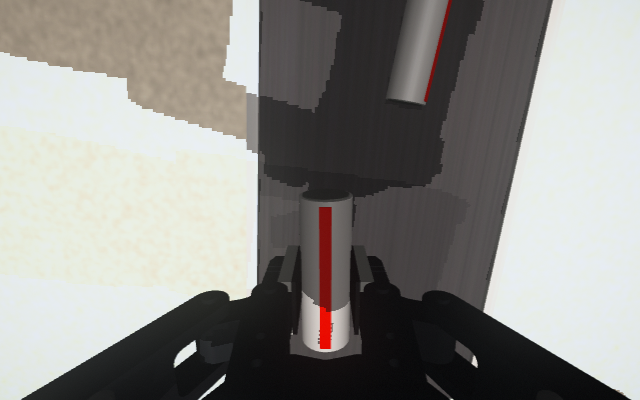

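The roller is held in the jaws at (325,270) with its red line up. The tray centre measures (481.7, 344.5), yaw 3.6°, 150 × 112 mm, which matches the given size. Moving over it.

Call:
play_rows:
  rows:
    - {"hand": 0.5,"dx": 3,"dy": 0.07,"dz": 0,"ax": 0,"ay": 0,"az": 0}
    - {"hand": 0.5,"dx": 5.5,"dy": 0.07,"dz": 0,"ax": 0,"ay": 0,"az": 0}
    - {"hand": 0.5,"dx": 5.5,"dy": 0.07,"dz": 0,"ax": 0,"ay": 0,"az": 0}
    - {"hand": 0.5,"dx": 5.5,"dy": 0.07,"dz": 0,"ax": 0,"ay": 0,"az": 0}
    - {"hand": 0.5,"dx": 5.5,"dy": 0.07,"dz": 0,"ax": 0,"ay": 0,"az": 0}
    - {"hand": 0.5,"dx": 4.5,"dy": 0.07,"dz": 0,"ax": 0,"ay": 0,"az": 0}
    - {"hand": 0.5,"dx": 2.75,"dy": 0,"dz": 0,"ax": 0,"ay": 0,"az": 0}
    - {"hand": 0.5,"dx": 0,"dy": 0,"dz": 0,"ax": 0,"ay": 0,"az": 0}
    - {"hand": 0.5,"dx": 0,"dy": 0,"dz": 0,"ax": 0,"ay": 0,"az": 0}

```text
t: 19.92
tool_pos: [481.1, 343.9, 105.3]
tcp_rot: [0.677, 0.736, -0.001, 0.0]
wrist_force: [0.1, -0.8, -2.6]
width: 0.254
```

```bash
python3 - <<'E'
from h import *
p,W=meas(); cv2.imwrite("pics/w9.png",p[:,:,::-1]); o=r.get_obs();print(o['t'],o['tool_pos'],o['tcp_rot'],o['width'],o['wrist_force'])
q=p.astype(int); m=(W[:,:,2]<8)&(W[:,:,2]>1)&(q[:,:,0]-q[:,:,2]>80); P=W[m]; print(len(P),np.median(P,0),P.min(0),P.max(0))
E
```

```text
19.975 [481.32890906 343.56831319 105.38954766] [ 6.77616504e-01  7.35415278e-01 -4.92063832e-04  5.77309493e-06] 0.25444958702176806 [-0.42022417 -0.62357343 -1.98713558]
18515 [474.57345212 357.42629777   3.80975109] [405.2739057  288.24679365   1.12071332] [554.4507844  404.93324545   7.38480518]
```

View pics/w9.png

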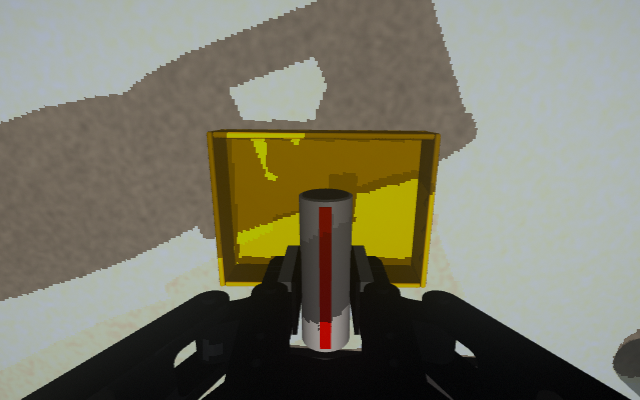

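The held roller is over the tray, which spans px (210–438, 130–287). The floor is at z≈4 mm. Lowering it.

Call:
play_rows:
  rows:
    - {"hand": 0.5,"dx": 0,"dy": 0,"dz": 2,"ax": 0,"ay": 0,"az": 0}
    - {"hand": 0.5,"dx": 0,"dy": 0,"dz": 3,"ax": 0,"ay": 0,"az": 0}
    - {"hand": 0.5,"dx": 0,"dy": 0,"dz": 2.5,"ax": 0,"ay": 0,"az": 0}
    - {"hand": 0.5,"dx": 0,"dy": 0,"dz": 1.2,"ax": 0,"ay": 0,"az": 0}
    - {"hand": 0.5,"dx": 0,"dy": 0,"dz": 0.5,"ax": 0,"ay": 0,"az": 0}
    - {"hand": 0.5,"dx": 0,"dy": 0,"dz": 0.2,"ax": 0,"ay": 0,"az": 0}
    - {"hand": 0.5,"dx": 0,"dy": 0,"dz": 0,"ax": 0,"ay": 0,"az": 0}

```text
t: 20.85
tool_pos: [482.1, 344.9, 12.5]
tcp_rot: [0.677, 0.736, 0.001, 0.0]
wrist_force: [-0.3, 0.4, -2.3]
width: 0.256
```

Call:
play_rows:
  rows:
    - {"hand": 0.5,"dx": 0,"dy": 0,"dz": 0.1,"ax": 0,"ay": 0,"az": 0}
    - {"hand": 0.5,"dx": 0,"dy": 0,"dz": 0,"ax": 0,"ay": 0,"az": 0}

```text
t: 21.1
tool_pos: [481.7, 344.7, 11.1]
tcp_rot: [0.677, 0.736, 0.0, 0.0]
wrist_force: [1.0, -0.4, -2.1]
width: 0.252
```

Call:
play_rows:
  rows:
    - {"hand": 0.5,"dx": 0,"dy": 0,"dz": 0.1,"ax": 0,"ay": 0,"az": 0}
    - {"hand": 0.5,"dx": 0,"dy": 0,"dz": 0.05,"ax": 0,"ay": 0,"az": 0}

```text
t: 21.35
tool_pos: [481.5, 344.6, 9.2]
tcp_rot: [0.677, 0.736, 0.0, 0.0]
wrist_force: [-0.2, -0.1, -2.2]
width: 0.254
```

Call:
play_rows:
  rows:
    - {"hand": 0.5,"dx": 0,"dy": 0,"dz": 0.06,"ax": 0,"ay": 0,"az": 0}
    - {"hand": 0.5,"dx": 0,"dy": 0,"dz": 0,"ax": 0,"ay": 0,"az": 0}

```text
t: 21.6
tool_pos: [481.5, 344.5, 8.6]
tcp_rot: [0.677, 0.736, 0.0, 0.0]
wrist_force: [0.5, 0.9, -2.1]
width: 0.254
```

Call:
play_rows:
  rows:
    - {"hand": 3.0,"dx": 0,"dy": 0,"dz": 0,"ax": 0,"ay": 0,"az": 0}
    - {"hand": 4.5,"dx": 0,"dy": 0,"dz": 0,"ax": 0,"ay": 0,"az": 0}
    - {"hand": 4.5,"dx": 0,"dy": 0,"dz": 0,"ax": 0,"ay": 0,"az": 0}
    - {"hand": 4.5,"dx": 0,"dy": 0,"dz": -0.5,"ax": 0,"ay": 0,"az": 0}
    - {"hand": 4.5,"dx": 0,"dy": 0,"dz": -2.5,"ax": 0,"ay": 0,"az": 0}
    - {"hand": 4.5,"dx": 0,"dy": 0,"dz": -3.5,"ax": 0,"ay": 0,"az": 0}
    - {"hand": 4.5,"dx": 0,"dy": 0,"dz": -4,"ax": 0,"ay": 0,"az": 0}
    - {"hand": 4.5,"dx": -3,"dy": 0,"dz": -4,"ax": 0,"ay": 0,"az": 0}
    - {"hand": 4.5,"dx": -3,"dy": 0,"dz": -4,"ax": 0,"ay": 0,"az": 0}
    - {"hand": 4.5,"dx": 0,"dy": 0,"dz": 0,"ax": 0,"ay": 0,"az": 0}
    - {"hand": 4.5,"dx": 0,"dy": 0,"dz": 0,"ax": 0,"ay": 0,"az": 0}

```text
t: 22.98
tool_pos: [486.3, 284.8, 193.5]
tcp_rot: [0.678, 0.735, 0.0, -0.0]
wrist_force: [-0.6, 1.1, -0.8]
width: 0.523
```

```bash
python3 - <<'E'
from h import *
p,W=meas(); cv2.imwrite("pics/w10.png",p[:,:,::-1]); rollers(p,W); o=r.get_obs();print(o['t'],o['tool_pos'],o['width'],o['wrist_force'])
p,d=r.capture("scene"); cv2.imwrite("pics/s10.png",p[:,:,::-1])
p,W=meas("top"); cv2.imwrite("pics/t10.png",p[:,:,::-1]); print("top"); rollers(p,W)
E
```

```text
red n 143 ctr [452.6 397. ] z 34.7 yaw -83.2 len 45.7
   L -39.9..39.9  T -2.5..30.0  zmax98 36.0  circle T0 13.4 zc 29.4 r 13.2
red n 540 ctr [539.1 375.8] z 34.7 yaw 36.7 len 108.8
   L -39.9..40.0  T -16.2..25.6  zmax98 36.0  circle T0 4.8 zc 28.1 r 12.2
red n 451 ctr [481.9 344.4] z 27.1 yaw 3.9 len 66.6
   L -35.5..35.8  T -10.9..11.6  zmax98 28.1  circle T0 0.0 zc 16.6 r 10.5
red n 84 ctr [533.2 297.4] z 34.4 yaw -85.5 len 46.7
   L -39.9..25.3  T -29.8..3.2  zmax98 35.9  circle T0 -11.6 zc 29.1 r 12.7
red n 74 ctr [446.6 289.7] z 34.8 yaw -84.1 len 31.7
   L -37.7..39.9  T -29.9..3.3  zmax98 35.9  circle T0 -12.4 zc 28.9 r 12.3
red n 22 ctr [499.3 292.1] z 34.1 yaw -81.6 len 12.2
   L -39.8..39.9  T -29.9..3.1  zmax98 35.8  circle T0 -13.4 zc 29.3 r 12.7
red n 46 ctr [561.6 118.9] z 33.1 yaw -3.9 len 29.3
   L -17.3..40.0  T -23.3..2.4  zmax98 38.7  circle T0 -9.9 zc 25.5 r 12.3
23.025 [485.72742488 284.84182155 192.65858918] 0.5244378023588634 [-0.12636898  0.07362621 -0.16263638]
top
red n 23 ctr [563.5 137.8] z 33.8 yaw -4.3 len 53.2
   L -37.5..33.4  T -23.9..9.8  zmax98 41.1  circle T0 -10.1 zc 27.7 r 11.3
red n 18 ctr [481.3 326.7] z 28.3 yaw 6.5 len 24.8
   L -17.4..38.5  T -29.9..29.9  zmax98 36.7  circle T0 0.3 zc 33.3 r 14.9
```

View pics/w10.png

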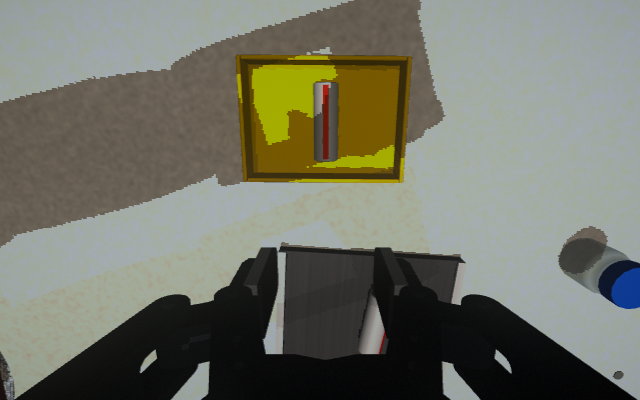

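View pics/s10.png

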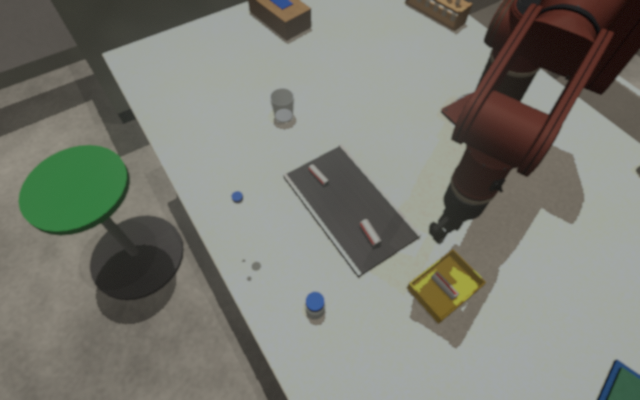

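The reject sits in the tray at (326,122) in the wrist view. In the scene view A is on the plate at (370,233) and C at (318,175). The cup, jar and cap are at the same pixels as at the start.

```bash
python3 - <<'E'
from station import r
o=r.get_obs(); print(o['t'],o['joint_velocities'].round(3)); print(r.sign_off())
E
```

```text
23.125 [ 0.002  0.005 -0.002 -0.004  0.002  0.   ]
the job is handed in; nothing more can be done
None
```

I tested the three rollers in order, left, middle, right, and the middle one was lopsided. It is now in the yellow tray, and the job was handed in at 23.1 s.

| Roller | Press while rolling | Rolled by | After lift-off |
|---|---|---|---|
| Left | 5–6 N | 13 mm, about 0.16 turn | Stayed put in later pictures |
| Middle | 5–6.5 N | about 12 mm, about 0.17 turn (worked out from the tip's travel) | Rocked back to its starting place |
| Right | 3.3–4.8 N | about 11 mm, about 0.18 turn | Stayed put |

- **Force:** no reading passed 6.5 N, but I only read the force between moves, not continuously. On the right roller it was 3.3–3.5 N for the first 7 mm, below the 5 N asked for; I then pressed slightly more.
- **Final picture:** the reject lies at rest near the tray centre, at (482, 344) mm. The left roller is where it was rolled, and the cup, jar and cap are where they were at the start. The gripper is clear of everything.
- **Less certain:** the right roller was measured only once, about half a second after lift-off. After that I checked it only by eye in the final scene view, where it is on the plate and looks unmoved. The last top-camera measurement did not pick it up.

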